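# Open the push-and-turn cap of the etchant bottle

## Task

Open the etchant bottle that has the wide ribbed push-and-turn cap, leaving it standing in its rack: press the cap down firmly but never with more than 25 N, keep it pressed while you unscrew it anticlockwise, and lift it off only once it is free, so that the bottle is not pulled up. Set the cap down (do not drop it) in the shallow steel tray, top up and flat on the tray's floor, and let go; do not disturb the other bottle or the things lying about.

Things in the scene. Friction and masses are not known exactly. Their poses are not given: they have to be found in the camera images.
- cap: Child-resistant push-and-turn cap: black plastic, ribbed round side, flat top, 47 mm across, 33 mm tall, 85 g. Origin: centre of its underside; z up. This is the outer shell that you grip; a threaded inner cap is hidden inside and stays put between grips. On the closed bottle its underside is 176 mm above the bottle's underside, 8 mm above the shoulder, so fingertips may reach its lower edge.
- cap_top (a point): Centre of the cap's flat top. Pressed, here or by the gripped sides, the shell goes down 3.6 mm on a spring (6 to 13 N). With less press than that it only ratchets round the inner cap (clicks, no progress; its yaw then tells nothing). Kept pressed with 16 to 22 N it takes the inner cap along, after up to 0.6 rad of lost motion at each new grip; turning then needs 0.1 to 0.25 N m.
- bottle_mouth (a point): Centre of the neck's rim, 200 mm above the bottle's underside; neck 32 mm across. Thread: unscrews anticlockwise from above (+z turn) and lifts the cap 3.4 mm per rad, so a hand kept at one height presses ever harder. Free after 1.6 rad of the inner cap; at 1.75 rad a stop (over 0.3 N m; ease the twist back, then lift). Free, it lifts off with under 6 N; if not, 8 N of pull raises the bottle.
- bottle: Etchant bottle: square white plastic, 84 x 84 mm, blank paper label, 150 mm to the shoulder, 0.86 to 1.0 kg. Origin: centre of its underside; z up, x and y square to its sides. Stands loose in one of the rack's two wells (2 mm of play each side), which keeps it from turning, on a rubber pad that yields 1 mm per 16 N of push. Not to be pushed down with more than 25 N.
- other_bottle: Neighbour in the rack's other well: the same square bottle with a narrow smooth black cap, 30 mm across, its top 188 mm above the bottle's underside. Origin: centre of its underside. Not to be disturbed.
- rack: Plywood rack screwed to the bench, 112 mm (its x) by 212 mm (its y), 95 mm high, with two square wells 88 mm wide, centred 50 mm either side of its middle along its y. Origin: centre of its underside, on the bench. The bottles' undersides stand 24 mm above the bench, the closed cap's top 233 mm.
- tray: Shallow open steel tray fixed on the bench, 170 mm (its x) by 190 mm (its y), 18 mm high, walls and floor 3 mm thick. Origin: centre of its underside.
- tin: Loose closed tin, 72 mm across, 50 mm tall. Origin: centre of its underside. Not to be disturbed.
- hammer: Loose hammer lying on the bench. Not to be disturbed.
- brush: Loose flat brush lying on the bench. Not to be disturbed.
- pad0: Rubber pad, 80 x 80 mm, 8 mm thick, on the floor of the rack's -y well, under the bottle that stands there. Origin: centre of its top face.
- pad1: The same pad in the rack's +y well.
Mind the look-alikes: they are no part of the job. What is shaped like the bottle but turquoise is not meant.

How it is judged:
On the way:
1. the cap is off: lifted clear above the bottle's rim, the bottle still standing in its well (z of cap in the frame of bottle above 0.205 m and z of bottle in the frame of rack below 0.034 m), for 0.1 s.
At the end, for the whole second after the job is handed in: The cap lies inside the tray, flat on its floor (underside less than 10 mm above the tray's underside), top up within 0.12 rad, at rest and let go; the bottle stands upright (within 0.1 rad) and fully down in its well in the rack (underside less than 30 mm above the bench) (x of cap in the frame of tray between -0.082 and 0.082 m and y of cap in the frame of tray between -0.092 and 0.092 m and z of cap in the frame of tray below 0.01 m and angle between cap's own z axis and vertical below 0.12 rad and linear speed of cap below 0.02 m/s and contact force between cap and the fingers below 0.05 N and z of bottle in the frame of rack below 0.03 m and angle between bottle's own z axis and vertical below 0.1 rad); the robot touches nothing.
It fails at once if the bottle is pushed down with more than 25 N (over 35 N between the bottle, its own weight included, and the pad under it) (contact force between bottle and pad0 above 35 N or contact force between bottle and pad1 above 35 N).
It fails at once if the bottle is pulled up out of its seat by more than 10 mm (z of bottle in the frame of rack above 0.034 m).
It fails at once if the cap is dropped or thrown (contact force between cap and anything else below 0.01 N and linear speed of cap above 0.7 m/s).
It fails at once if the other bottle is shifted by more than 15 mm (distance of other_bottle from where it was at the start of the episode above 0.015 m).
It fails at once if the tin, the hammer or the brush is shifted by more than 20 mm (distance of any of tin, hammer, brush from where it was at the start of the episode above 0.02 m).
It also fails if it takes over 72 s, if anything falls off the work surface, if the arm or the gripper's body presses on something with over 40 N, if the wrist force passes 120 N, or if a joint passes its speed limit or range.

## Robot

A 7-joint arm with a two-finger parallel gripper is mounted at the origin on the work surface. World frame = base frame: x ahead of the robot, y to its left, z up, the work surface at z = 0. Lengths are in m, angles in rad, forces in N, time in s.
With the tool pointing down it reaches from about 0.425 to 0.925 m from the base axis. Payload 6.8 kg.
Tool frame: the origin (TCP) lies on the centre line of the jaws, within the pads' length; the fingertips stand 11 mm ahead of it and the grasp point (between the pads) lies 8 mm behind it; z points along the fingers, y is the direction in which the jaws open and shut (so a half turn about z gives the same grasp; the last joint's range is limited). The gripper opens to 85 mm and grips with 20 to 120 N. Pads are 22 mm wide; open, the fingers measure 114 mm over their backs; the gripper's body (76 mm by 85 mm) begins 54 mm behind the grasp point. The pads swing forward as they close: fully open they stand 13 mm farther back than shut.
Start: joints at [1.187, 0.477, 0.022, 1.555, -0.011, 1.109, -0.083], TCP at [0.184, -0.65, 0.242] pointing down, gripper open.
Joint ranges: [-2.96, 2.96], [-0.34, 2.1], [-1.41, 1.46], [0.24, 2.44], [-1.37, 4.51], [0.17, 1.92], [-2.96, 2.96]. Speed limits (rad/s): [2.39, 2.39, 3.14, 3.14, 3.14, 3.14, 3.14].

## Interface

Orientations are given as a rotation vector (axis times angle).
In Python, from bench import r gives the robot as it stands.
- The arm moves only by the tool send_rows, never from a script. Its argument "deltas" is a list of rows, each a list of 7 numbers: the opening, from 0 (shut) to 1 (fully open), then the shift along the tool's x, y, z as a fraction of full scale, then the turn, a rotation vector about the tool's x, y, z as a fraction of full scale. In form: [[hand, x, y, z, ax, ay, az], ...]. A call has 1 to 20 rows; each row is the pose to reach, as a shift and turn from the pose commanded when the call began, along the tool's axes at that moment, turning the shorter way round; what a row does not reach only later rows make up. Full scale, the value 1, is 150 mm for a shift and 180 degrees for a turn. A row lasts 1/12 s, in which the tool goes at most 41.7 mm and 7.16 degrees, less where a joint would pass 70% of its speed; a pose out of reach is approached as far as the arm can. A call with a number of a shift or a turn outside -1 to 1 is refused whole. A call with a gripper value outside its range is refused whole. The fingers move at their own pace and stop on an object; "squeeze" is the grip in N (left out, the last holds). Time passes only in rows, so rows that repeat a pose let the fingers close. It gives the time, the measured TCP pose, the force and the opening at its end, in the units of the state.
- r.get_obs(): the state, without advancing time (a new reading comes with each control period).
- r.grab_frame(name): name is "scene" or "top" or "wrist"; returns a dict with "pixels" (480x640x3 uint8, red, green, blue), "camera_matrix" (3x3 intrinsics, pixels), "rvec" (rotation vector, rad) and "tvec" (3), from world to camera coordinates, as OpenCV has them. Camera axes: x right, y down, z forward; pixel columns grow to the right and rows downward; lengths in m; the calibration is good to about 2 mm. A picture is of the moment at which its call begins. There is no depth.
- r.hand_in(): hands the job in, once; it reports no verdict.
The state is a dict: "clock": time; "joints": joint angles; "qvel": joint speeds; "tau": joint torques, N m; "tcp_pos": TCP position; "orientation": TCP orientation; "contact_force": force on the tool from outside, world axes, zero at the start; "moment": the same for the moment, N m; "grip_width": finger opening in m.
Only numpy, scipy, OpenCV 4.12 (cv2) and the standard library are available. Lean on these libraries where they do the work, as an engineer would, in place of code of your own. Each camera call takes 0.05 s, during which the arm holds its last target. There are 200 camera calls.

## Working session

There is one attempt and no reset: what is moved stays moved. The work goes in short steps, Python scripts to look and compute and a tool call to move; the robot and the scene stay as the last step left them, time stands still between calls to the robot, and variables do not carry over. Pictures are saved under pics/ and viewed, about 8 in all and at most 12, crops included, and the job is handed in when it is done.

Besides the shell and the picture viewer there is one more tool, called after "Request:" as name([rows], argument=value, ...), one row to a line, values as JSON. send_rows: Moves the arm, as the interface text tells. Shift numbers are shares of 150 mm and turn numbers shares of 180 degrees, none past 1 either way. Its arguments: {"type":"object","properties":{"deltas":{"type":"array","items":{"type":"array","items":{"type":"number"}}},"squeeze":{"type":"number"}},"required":["deltas"]}

```bash
mkdir -p pics; cat > h.py <<'E'
import numpy as np, cv2
from bench import r
def snap(n,f):
    g=r.grab_frame(n); cv2.imwrite(f,g["pixels"][:,:,::-1]); np.savez(f+'.npz',K=g["camera_matrix"],rv=g["rvec"],tv=g["tvec"]); return g
def ray(f,uv,z):
    d=np.load(f+'.npz'); R=cv2.Rodrigues(d['rv'].reshape(3,1))[0]; t=d['tv'].reshape(3)
    v=R.T@np.linalg.inv(d['K'])@np.array([uv[0],uv[1],1.]); c=-R.T@t
    return c+v*(z-c[2])/v[2]
def proj(f,P):
    d=np.load(f+'.npz'); return cv2.projectPoints(np.array(P,float).reshape(-1,3),d['rv'],d['tv'],d['K'],None)[0].reshape(-1,2)
def st():
    o=r.get_obs()
    for k in("clock","tcp_pos","orientation","contact_force","moment","grip_width","joints"): print(k,np.round(o[k],4))
    return o
E
python3 - <<'E'
from h import *
st()
for n in("scene","top"):
    g=snap(n,f"pics/{n}0.png"); d=np.load(f"pics/{n}0.png.npz"); print(n,d['K'].tolist(), (-cv2.Rodrigues(d['rv'])[0].T@d['tv'].reshape(3)))
E
```

```text
clock 0.0
tcp_pos [ 0.1836 -0.6489  0.2413]
orientation [-3.110e+00 -4.316e-01  6.000e-04]
contact_force [-0.2786 -0.7634  0.3084]
moment [ 0.0136 -0.0023 -0.0134]
grip_width 0.0853
joints [ 1.1869  0.4778  0.0224  1.5564 -0.0115  1.1093 -0.0831]
scene [[596.5884720088503, 0.0, 331.94009421768686], [0.0, 596.5884720088503, 234.18984426603225], [0.0, 0.0, 1.0]] [ 1.16223468 -0.63551305  1.31001595]
top [[467.69876563828734, 0.0, 326.8633900761242], [0.0, 467.69876563828734, 234.0991842361689], [0.0, 0.0, 1.0]] [0.4456661  0.01505146 1.24691556]
```

View pics/scene0.png

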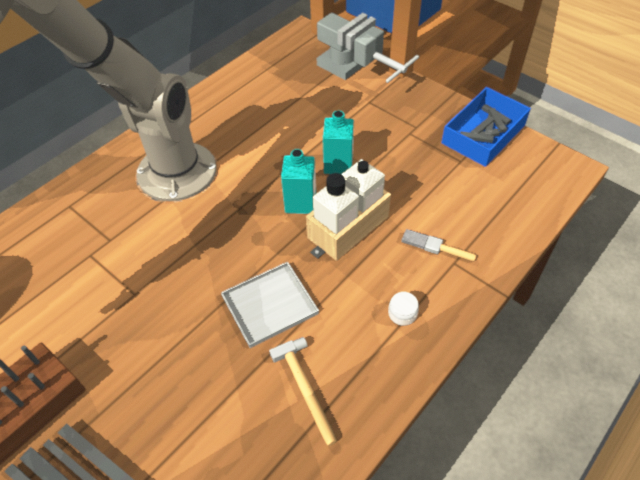

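View pics/top0.png

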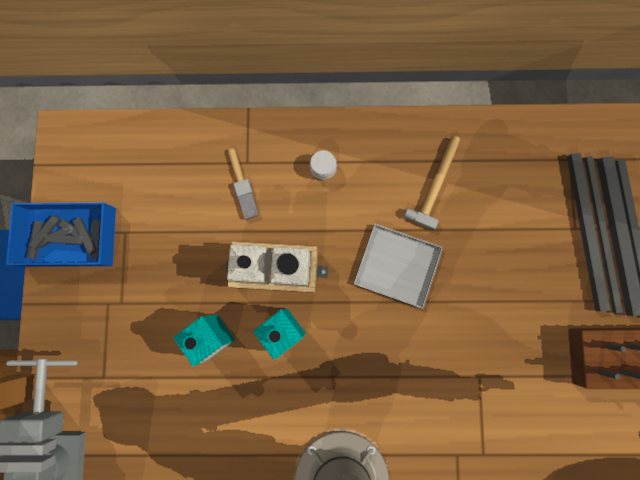

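Scene: the rack with two white bottles is at scene (348,215), with turquoise look-alikes to its left. In the top view, the candidates are the wide black cap (288,264), the narrow cap on the neighbour (244,262), and the turquoise bottles' caps (190,343) and (275,336). I choose (288,264). The tray is at (398,266), the tin at (323,165), the hammer head at (422,218) and the brush at (245,195).

```bash
python3 - <<'E'
from h import *
T="pics/top0.png";S="pics/scene0.png"
print("proj base,tcp",proj(T,[[0,0,0],[.184,-.65,.242]]),proj(S,[[0,0,0],[.184,-.65,.242]]))
def blob(f,uv,w=22):
    im=cv2.imread(f); x,y=uv; c=im[y-w:y+w,x-w:x+w].max(2)<60
    n,l,s,ce=cv2.connectedComponentsWithStats(c.astype(np.uint8)); i=1+np.argmax(s[1:,4]); return ce[i]+[x-w,y-w],s[i]
for n,uv in(("cap",(288,264)),("oth",(244,262))):
    c,s=blob(T,uv,16); print(n,c,s,ray(T,c,.233 if n=="cap" else .212))
print("scene cap ray", ray(S,(336,182),.233), "proj of topcap", proj(S,ray(T,blob(T,(288,264),16)[0],.233)))
for uv in((375,226),(441,245),(422,307),(355,284)): print("tray",ray(T,uv,.018))
for uv in((231,243),(317,247),(315,291),(229,287)): print("rack",ray(T,uv,.095))
for n,uv,z in(("tin",(323,165),.05),("ham",(422,218),.03),("hamend",(456,140),.03),("brush",(245,195),.02),("turq1",(275,336),.21)): print(n,ray(T,uv,z))
im=cv2.imread(S)[130:260,270:410]; im2=cv2.imread(T)[220:310,200:340]
a=cv2.resize(im,(560,520),interpolation=2);b=cv2.resize(im2,(809//2*2-0,520),interpolation=2)
cv2.imwrite("pics/crop1.png",cv2.resize(np.hstack([a,b]),(800,310)))
E
```

```text
proj base,tcp [[341.57607528 479.18110497]
 [662.97658194 428.04874529]] [[176.87180887 171.23283055]
 [-30.86034032 309.01683819]]
cap [287.17717718 263.5015015 ] [  5   6  21  20 333] [0.52415847 0.11656283 0.233     ]
oth [243.52845528 261.42276423] [  9  10  14  12 123] [0.53107555 0.21584866 0.212     ]
scene cap ray [0.53104786 0.11248233 0.233     ] proj of topcap [[334.91667099 179.69760538]]
tray [ 0.63890007 -0.09486993  0.018     ]
tray [ 0.58682019 -0.26750155  0.018     ]
tray [ 0.4256819  -0.21212421  0.018     ]
tray [ 0.48598754 -0.03964928  0.018     ]
rack [0.58687617 0.27069781 0.095     ]
rack [0.57527659 0.05660743 0.095     ]
rack [0.46702803 0.06179911 0.095     ]
rack [0.47804153 0.2731343  0.095     ]
tin [0.79794548 0.0417906  0.05      ]
ham [ 0.65732233 -0.21773982  0.03      ]
hamend [ 0.86956929 -0.31619653  0.03      ]
brush [0.72576089 0.25255953 0.02      ]
turq1 [0.36818066 0.14443513 0.21      ]
```

View pics/crop1.png

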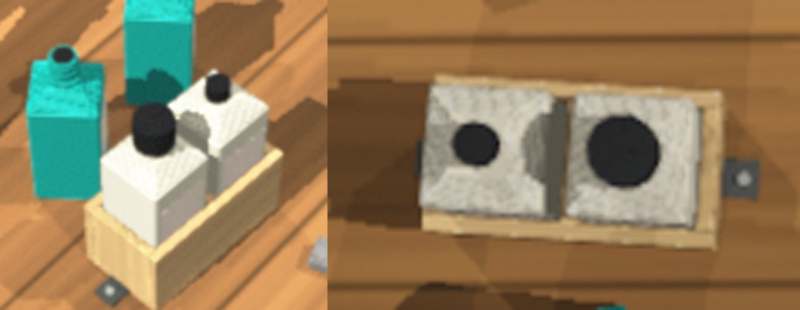

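The crop confirms the choice. The wide black cap is on the -y white bottle in the rack, and the narrow cap is on its neighbour. The cap is at about (0.525, 0.116) and the tray centre at about (0.534, -0.154). I'll travel there now.

Request:
send_rows([
  [1,0.2,-0.12,-0.2,0,0,0],
  [1,0.48,-0.28,-0.4,0,0,0],
  [1,0.72,-0.42,-0.6,0,0,0],
  [1,0.96,-0.55,-0.66,0,0,0],
  [1,0.96,-0.55,-0.66,0,0,0],
  [1,0.96,-0.55,-0.66,0,0,0],
])

```text
clock: 0.6
tcp_pos: [0.3069, -0.5265, 0.3441]
orientation: [3.108, 0.447, 0.008]
contact_force: [0.7, -0.2, 0.5]
grip_width: 0.0854
```

Request:
send_rows([
  [1,0.18,-0.23,0,0,0,0],
  [1,0.36,-0.45,0,0,0,0],
  [1,0.54,-0.67,0,0,0,0],
  [1,0.74,-0.9,0,0,0,0],
  [1,0.74,-0.9,0,0,0,0],
  [1,0.74,-0.9,0,0,0,0],
])

```text
clock: 1.1
tcp_pos: [0.3718, -0.3674, 0.3412]
orientation: [-3.109, -0.442, -0.001]
contact_force: [-0.3, -0.9, 0.0]
grip_width: 0.0855
```

Request:
send_rows([
  [1,0.18,-0.23,0,0,0,0],
  [1,0.36,-0.45,0,0,0,0],
  [1,0.54,-0.67,0,0,0,0],
  [1,0.74,-0.9,0,0,0,0],
  [1,0.74,-0.9,0,0,0,0],
  [1,0.74,-0.9,0,0,0,0],
])

```text
clock: 1.6
tcp_pos: [0.4411, -0.2087, 0.3412]
orientation: [-3.11, -0.439, -0.0]
contact_force: [0.1, -0.3, -0.3]
grip_width: 0.0855
```

```bash
python3 -c "
from h import *
st()"
```

```text
clock 1.6
tcp_pos [ 0.4411 -0.2087  0.3412]
orientation [-3.1102e+00 -4.3910e-01 -4.0000e-04]
contact_force [ 0.1212 -0.2644 -0.3356]
moment [ 0.0173  0.0649 -0.012 ]
grip_width 0.0855
joints [ 0.5791  0.096  -0.284   1.843   0.0281  1.2065 -1.0039]
```

Request:
send_rows([
  [1,0.18,-0.23,0,0,0,0],
  [1,0.36,-0.45,0,0,0,0],
  [1,0.54,-0.67,0,0,0,0],
  [1,0.74,-0.93,0,0,0,0],
  [1,0.74,-0.93,0,0,0,0],
])

```text
clock: 2.02
tcp_pos: [0.5105, -0.0422, 0.3412]
orientation: [-3.109, -0.438, -0.002]
contact_force: [-0.3, 1.3, 1.1]
grip_width: 0.0853
```

Request:
send_rows([
  [1,0.1,-0.23,0,0,0,0],
  [1,0.2,-0.45,0,0,0,0],
  [1,0.3,-0.67,0,0,0,0],
  [1,0.37,-1,0,0,0,0],
  [1,0.37,-1,0,0,0,0],
  [1,0.37,-1,0,0,0,0],
])

```text
clock: 2.52
tcp_pos: [0.5215, 0.1149, 0.341]
orientation: [-3.11, -0.438, 0.001]
contact_force: [-0.1, -0.5, -0.4]
grip_width: 0.0856
```

```bash
python3 - <<'E'
from h import *
o=st(); f="pics/wrist1.png"; snap("wrist",f)
print(proj(f,[[.5245,.1163,.233],[.531,.216,.212]]))
R=cv2.Rodrigues(np.array(o["orientation"]))[0]; print(R.round(4))
E
```

```text
clock 2.5167
tcp_pos [0.5215 0.1149 0.341 ]
orientation [-3.110e+00 -4.376e-01  8.000e-04]
contact_force [-0.1195 -0.4809 -0.4272]
moment [-0.0644 -0.0238 -0.029 ]
grip_width 0.0856
joints [ 0.1304  0.2053 -0.5388  1.7351  0.11    1.2318 -1.727 ]
[[313.60484245 231.48145745]
 [168.93325848 172.11422854]]
[[ 9.612e-01  2.760e-01 -6.000e-04]
 [ 2.760e-01 -9.612e-01  9.000e-04]
 [-4.000e-04 -1.000e-03 -1.000e+00]]
```

View pics/wrist1.png

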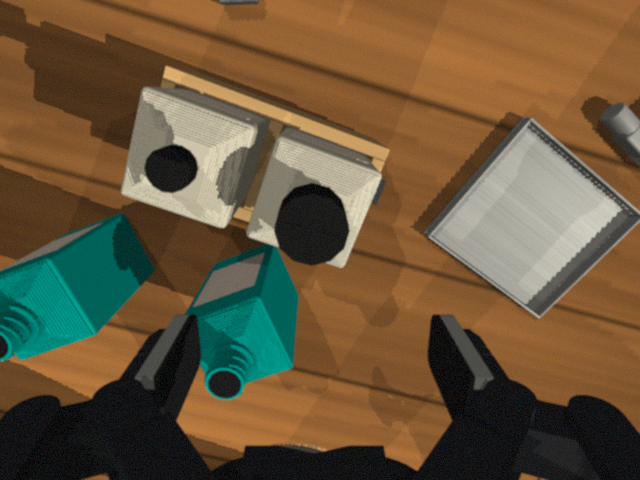

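The wrist view shows the wide cap's blob centred at (312,224), with its top face lower at about (313,232), as projected. The way down is clear between the open fingers. Descending.

Request:
send_rows([
  [1,0.02,0,0.2,0,0,0],
  [1,0.02,0,0.4,0,0,0],
  [1,0.02,0,0.6,0,0,0],
  [1,0.02,0,0.7,0,0,0],
  [1,0.02,0,0.78,0,0,0],
  [1,0.02,0,0.845,0,0,0],
  [1,0.02,0,0.845,0,0,0],
  [1,0.02,0,0.845,0,0,0],
])

```text
clock: 3.23
tcp_pos: [0.5248, 0.1131, 0.2148]
orientation: [3.112, 0.43, 0.0]
contact_force: [0.1, 0.5, 1.1]
grip_width: 0.0851
```

```bash
python3 - <<'E'
from h import *
o=st(); f="pics/wrist2.png"; snap("wrist",f)
print(proj(f,[[.5245,.1163,.233]]))
E
```

```text
clock 3.2333
tcp_pos [0.5248 0.1131 0.2148]
orientation [3.1118e+00 4.2950e-01 4.0000e-04]
contact_force [0.1357 0.5332 1.0508]
moment [ 0.0686  0.0443 -0.018 ]
grip_width 0.0851
joints [ 0.101   0.3269 -0.5209  1.8872  0.1944  0.977  -1.8029]
[[305.2370256  358.47336469]]
```

View pics/wrist2.png

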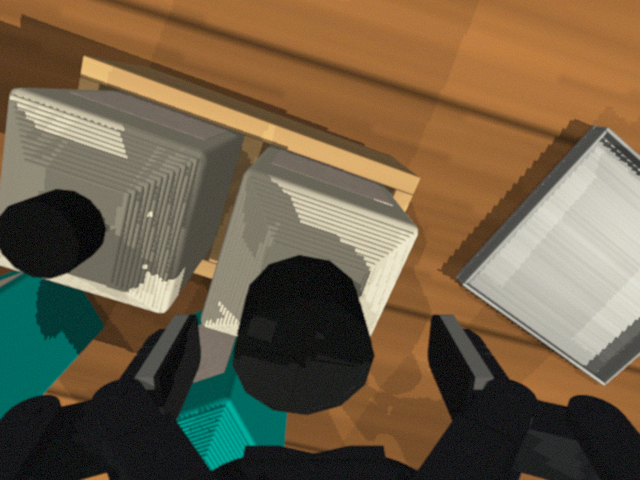

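The cap's top face is centred at about (305,362), between fingers at x=197 and x=432. That puts the cap about 3 mm towards tool -y, so I'll correct and grip.

Request:
send_rows([
  [1,-0.01,-0.02,0,0,0,0],
  [1,-0.01,-0.02,0,0,0,0],
  [0.5,-0.01,-0.02,0,0,0,0],
  [0.4,-0.01,-0.02,0,0,0,0],
  [0.4,-0.01,-0.02,0,0,0,0],
  [0.3,-0.01,-0.02,0,0,0,0],
  [0.3,-0.01,-0.02,0,0,0,0],
  [0.3,-0.01,-0.02,0,0,0,0],
  [0.3,-0.01,-0.02,0,0,0,0],
  [0.3,-0.01,-0.02,0,0,0,0],
], squeeze=100)

```text
clock: 4.12
tcp_pos: [0.5222, 0.1166, 0.2148]
orientation: [3.112, 0.432, 0.001]
contact_force: [0.6, 0.1, 3.0]
grip_width: 0.0449
```

```bash
python3 -c "
from h import *
st()"
```

```text
clock 4.1167
tcp_pos [0.5222 0.1166 0.2148]
orientation [3.1118e+00 4.3180e-01 8.0000e-04]
contact_force [0.5644 0.0949 2.9736]
moment [-0.1478  0.0574 -0.0204]
grip_width 0.0449
joints [ 0.0965  0.3243 -0.5237  1.8913  0.1939  0.9754 -1.809 ]
```

Request:
send_rows([
  [0.3,0,0,0.007,0,0,0],
  [0.3,0,0,0.013,0,0,0],
  [0.3,0,0,0.013,0,0,0],
  [0.3,0,0,0.013,0,0,0],
])

```text
clock: 4.45
tcp_pos: [0.5225, 0.1166, 0.2134]
orientation: [3.112, 0.432, 0.002]
contact_force: [-1.7, -0.5, 7.2]
grip_width: 0.0446
```

Request:
send_rows([
  [0.3,0,0,0.007,0,0,0],
  [0.3,0,0,0.007,0,0,0],
  [0.3,0,0,0.007,0,0,0],
])

```text
clock: 4.7
tcp_pos: [0.5227, 0.1167, 0.2125]
orientation: [3.112, 0.432, 0.003]
contact_force: [-0.5, 0.2, 8.0]
grip_width: 0.0446
```

Request:
send_rows([
  [0.3,0,0,0.007,0,0,0],
  [0.3,0,0,0.007,0,0,0],
  [0.3,0,0,0.007,0,0,0],
])

```text
clock: 4.95
tcp_pos: [0.5228, 0.1167, 0.2117]
orientation: [3.112, 0.432, 0.003]
contact_force: [-2.2, -1.4, 9.9]
grip_width: 0.0448
```

Request:
send_rows([
  [0.3,0,0,0.005,0,0,0],
  [0.3,0,0,0.005,0,0,0],
  [0.3,0,0,0.005,0,0,0],
])

```text
clock: 5.2
tcp_pos: [0.5229, 0.1167, 0.2112]
orientation: [3.112, 0.432, 0.004]
contact_force: [-2.3, -1.9, 12.0]
grip_width: 0.0445
```

Request:
send_rows([
  [0.3,0,0,0.005,0,0,0],
  [0.3,0,0,0.005,0,0,0],
  [0.3,0,0,0.005,0,0,0],
])

```text
clock: 5.45
tcp_pos: [0.523, 0.1168, 0.2106]
orientation: [3.112, 0.432, 0.004]
contact_force: [-2.4, -1.3, 12.9]
grip_width: 0.045
```

Request:
send_rows([
  [0.3,0,0,0.005,0,0,0],
  [0.3,0,0,0.005,0,0,0],
  [0.3,0,0,0.005,0,0,0],
])

```text
clock: 5.7
tcp_pos: [0.5231, 0.1168, 0.2101]
orientation: [3.112, 0.432, 0.005]
contact_force: [-1.5, -0.9, 14.2]
grip_width: 0.0447
```

Request:
send_rows([
  [0.3,0,0,0.005,0,0,0],
  [0.3,0,0,0.005,0,0,0],
  [0.3,0,0,0.005,0,0,0],
])

```text
clock: 5.95
tcp_pos: [0.5234, 0.1169, 0.2097]
orientation: [3.112, 0.431, 0.006]
contact_force: [-2.4, -1.4, 14.9]
grip_width: 0.0449
```

Request:
send_rows([
  [0.3,0,0,0.004,0,0,0],
  [0.3,0,0,0.004,0,0,0],
  [0.3,0,0,0.004,0,0,0],
])

```text
clock: 6.2
tcp_pos: [0.5236, 0.117, 0.2094]
orientation: [3.112, 0.431, 0.006]
contact_force: [-1.7, -1.0, 17.8]
grip_width: 0.0448
```

Request:
send_rows([
  [0.3,0,0,0.002,0,0,-0.02],
  [0.3,0,0,0.002,0,0,-0.04],
  [0.3,0,0,0.002,0,0,-0.06],
  [0.3,0,0,0.002,0,0,-0.06],
])

```text
clock: 6.53
tcp_pos: [0.5235, 0.1166, 0.2091]
orientation: [3.056, 0.726, 0.005]
contact_force: [-4.0, -3.4, 18.8]
grip_width: 0.0448
```

```bash
python3 -c "
from h import *
st()"
```

```text
clock 6.5333
tcp_pos [0.5235 0.1166 0.2091]
orientation [3.0558 0.7259 0.0054]
contact_force [-4.0049 -3.3879 18.7728]
moment [-0.6654  0.7783 -0.1625]
grip_width 0.0448
joints [ 0.1233  0.3377 -0.5585  1.8946  0.2168  0.9655 -1.6379]
```

Request:
send_rows([
  [0.3,0,0,0,0,0,-0.02],
  [0.3,0,0,0,0,0,-0.04],
  [0.3,0,0,0,0,0,-0.06],
  [0.3,0,0,0,0,0,-0.06],
])

```text
clock: 6.87
tcp_pos: [0.5236, 0.1164, 0.2092]
orientation: [2.974, 1.009, 0.005]
contact_force: [-3.1, -3.1, 19.8]
grip_width: 0.0445
```

```bash
python3 -c "
from h import *
st()"
```

```text
clock 6.8667
tcp_pos [0.5236 0.1164 0.2092]
orientation [2.9738 1.0087 0.0054]
contact_force [-3.1021 -3.1456 19.7871]
moment [-0.7761  0.7573 -0.3402]
grip_width 0.0445
joints [ 0.1525  0.3442 -0.5948  1.8925  0.2333  0.9699 -1.4643]
```

Request:
send_rows([
  [0.3,0,0,0,0,0,-0.02],
  [0.3,0,0,0,0,0,-0.04],
  [0.3,0,0,0,0,0,-0.04],
])

```text
clock: 7.12
tcp_pos: [0.524, 0.1163, 0.2094]
orientation: [2.904, 1.193, 0.006]
contact_force: [-3.0, -2.4, 21.3]
grip_width: 0.0446
```

```bash
python3 -c "
from h import *
st()"
```

```text
clock 7.1167
tcp_pos [0.524  0.1163 0.2094]
orientation [2.9041 1.1932 0.0062]
contact_force [-3.0057 -2.3834 21.3491]
moment [-0.782   0.5944 -0.3087]
grip_width 0.0446
joints [ 0.1719  0.349  -0.6194  1.8909  0.2451  0.9728 -1.3485]
```

Request:
send_rows([
  [0.3,0,0,-0.004,0,0,-0.02],
  [0.3,0,0,-0.006,0,0,-0.04],
  [0.3,0,0,-0.008,0,0,-0.06],
  [0.3,0,0,-0.008,0,0,-0.06],
])

```text
clock: 7.45
tcp_pos: [0.5241, 0.1157, 0.2103]
orientation: [2.779, 1.46, 0.005]
contact_force: [-1.8, -4.3, 18.2]
grip_width: 0.0446
```

Request:
send_rows([
  [0.3,0,0,-0.0014,0,0,-0.02],
  [0.3,0,0,-0.003,0,0,-0.04],
  [0.3,0,0,-0.0045,0,0,-0.06],
  [0.3,0,0,-0.0045,0,0,-0.06],
])

```text
clock: 7.78
tcp_pos: [0.5248, 0.1161, 0.2112]
orientation: [2.627, 1.716, 0.008]
contact_force: [0.1, -3.2, 17.8]
grip_width: 0.0451
```

Request:
send_rows([
  [0.3,0,0,-0.001,0,0,-0.02],
  [0.3,0,0,-0.0025,0,0,-0.04],
  [0.3,0,0,-0.0035,0,0,-0.06],
  [0.3,0,0,-0.0035,0,0,-0.06],
])

```text
clock: 8.12
tcp_pos: [0.5252, 0.116, 0.2118]
orientation: [2.454, 1.955, 0.008]
contact_force: [1.0, -4.1, 17.1]
grip_width: 0.0448
```

Request:
send_rows([
  [0.3,0,0,-0.001,0,0,-0.02],
  [0.3,0,0,-0.0025,0,0,-0.04],
  [0.3,0,0,-0.004,0,0,-0.06],
  [0.3,0,0,-0.004,0,0,-0.06],
])

```text
clock: 8.45
tcp_pos: [0.5254, 0.1157, 0.2125]
orientation: [2.259, 2.176, 0.007]
contact_force: [1.0, -5.0, 18.5]
grip_width: 0.0443
```

```bash
python3 -c "
from h import *
st()"
```

```text
clock 8.45
tcp_pos [0.5254 0.1157 0.2125]
orientation [2.2591 2.1756 0.0072]
contact_force [ 1.0183 -4.9727 18.4979]
moment [-1.1115 -0.3438 -0.1415]
grip_width 0.0443
joints [ 0.2918  0.3817 -0.7739  1.8797  0.3188  0.9999 -0.6573]
```

Request:
send_rows([
  [0.3,0,0,-0.001,0,0,-0.02],
  [0.3,0,0,-0.0025,0,0,-0.04],
  [0.3,0,0,-0.004,0,0,-0.06],
  [0.3,0,0,-0.004,0,0,-0.06],
])

```text
clock: 8.78
tcp_pos: [0.5257, 0.1163, 0.2132]
orientation: [2.043, 2.379, 0.009]
contact_force: [2.4, -4.0, 16.2]
grip_width: 0.0443
```

Request:
send_rows([
  [0.3,0,0,-0.001,0,0,-0.02],
  [0.3,0,0,-0.0025,0,0,-0.04],
  [0.3,0,0,-0.004,0,0,-0.06],
  [0.3,0,0,-0.004,0,0,-0.06],
])

```text
clock: 9.12
tcp_pos: [0.5258, 0.1162, 0.2138]
orientation: [1.811, 2.56, 0.008]
contact_force: [2.9, -3.0, 16.9]
grip_width: 0.0445
```

```bash
python3 -c "
from h import *
st()"
```

```text
clock 9.1167
tcp_pos [0.5258 0.1162 0.2138]
orientation [1.8111 2.5596 0.0078]
contact_force [ 2.9337 -2.9859 16.8618]
moment [-0.6859 -0.6924 -0.2592]
grip_width 0.0445
joints [ 0.3516  0.404  -0.8557  1.8745  0.3602  1.0163 -0.3166]
```

Request:
send_rows([
  [0.3,0,0,0,0,0,-0.02],
  [0.3,0,0,-0.001,0,0,-0.04],
  [0.3,0,0,-0.002,0,0,-0.06],
  [0.3,0,0,-0.002,0,0,-0.06],
])

```text
clock: 9.45
tcp_pos: [0.5265, 0.1159, 0.2144]
orientation: [1.562, 2.717, 0.008]
contact_force: [3.8, -3.9, 18.2]
grip_width: 0.0448
```

```bash
python3 -c "
from h import *
st()"
```

```text
clock 9.45
tcp_pos [0.5265 0.1159 0.2144]
orientation [1.5624 2.7168 0.0076]
contact_force [ 3.7884 -3.8937 18.241 ]
moment [-0.9658 -0.954  -0.3213]
grip_width 0.0448
joints [ 0.3814  0.417  -0.8969  1.8718  0.3837  1.0255 -0.1481]
```

Request:
send_rows([
  [0.3,0,0,-0.001,0,0,-0.02],
  [0.3,0,0,-0.003,0,0,-0.04],
  [0.3,0,0,-0.003,0,0,-0.04],
])

```text
clock: 9.7
tcp_pos: [0.5267, 0.116, 0.2149]
orientation: [1.389, 2.809, 0.008]
contact_force: [4.5, -4.0, 17.5]
grip_width: 0.0447
```

```bash
python3 -c "
from h import *
st()"
```

```text
clock 9.7
tcp_pos [0.5267 0.116  0.2149]
orientation [1.3888 2.8088 0.0077]
contact_force [ 4.4986 -3.9797 17.4907]
moment [-0.8756 -1.12   -0.4888]
grip_width 0.0447
joints [ 0.4011  0.4262 -0.9251  1.87    0.3992  1.0322 -0.036 ]
```

Request:
send_rows([
  [0.3,0,0,-0.0015,0,0,-0.02],
  [0.3,0,0,-0.0015,0,0,-0.02],
])

```text
clock: 9.87
tcp_pos: [0.5268, 0.1162, 0.2152]
orientation: [1.301, 2.851, 0.008]
contact_force: [4.8, -3.1, 17.9]
grip_width: 0.0448
```

```bash
python3 -c "
from h import *
st()"
```

```text
clock 9.8667
tcp_pos [0.5268 0.1162 0.2152]
orientation [1.3007 2.8505 0.0078]
contact_force [ 4.8495 -3.0886 17.9144]
moment [-0.8209 -1.1032 -0.5346]
grip_width 0.0448
joints [ 0.4108  0.431  -0.9393  1.8691  0.407   1.0359  0.0194]
```

Mz has passed 0.5 N m with z up by about 1.7 rad's worth of thread, so this looks like the stop. I'll ease the twist back and lift gently.

Request:
send_rows([
  [0.3,0,0,0,0,0,0.02],
  [0.3,0,0,-0.01,0,0,0.02],
  [0.3,0,0,-0.02,0,0,0.02],
  [0.3,0,0,-0.02,0,0,0.02],
])

```text
clock: 10.2
tcp_pos: [0.5257, 0.1165, 0.2174]
orientation: [1.391, 2.809, 0.007]
contact_force: [4.8, -2.8, 11.0]
grip_width: 0.0448
```

Request:
send_rows([
  [0.3,0,0,-0.01,0,0,0],
  [0.3,0,0,-0.02,0,0,0],
  [0.3,0,0,-0.02,0,0,0],
])

```text
clock: 10.45
tcp_pos: [0.5249, 0.1164, 0.2196]
orientation: [1.391, 2.811, 0.005]
contact_force: [4.9, -2.0, 8.0]
grip_width: 0.0445
```

```bash
python3 -c "
from h import *
st()"
```

```text
clock 10.45
tcp_pos [0.5249 0.1164 0.2196]
orientation [1.3914 2.8109 0.005 ]
contact_force [ 4.9267 -1.9547  8.049 ]
moment [-0.4984 -1.0573 -0.015 ]
grip_width 0.0445
joints [ 0.4045  0.4197 -0.929   1.8665  0.3902  1.0427 -0.0313]
```

Request:
send_rows([
  [0.3,-0.004,0.005,-0.01,0,0,0],
  [0.3,-0.004,0.005,-0.02,0,0,0],
  [0.3,-0.004,0.005,-0.02,0,0,0],
])

```text
clock: 10.7
tcp_pos: [0.5242, 0.1162, 0.2214]
orientation: [1.392, 2.814, 0.002]
contact_force: [3.9, -1.3, 3.6]
grip_width: 0.0446
```

Request:
send_rows([
  [0.3,0,0,-0.01,0,0,0],
  [0.3,0,0,-0.015,0,0,0],
  [0.3,0,0,-0.015,0,0,0],
])

```text
clock: 10.95
tcp_pos: [0.5227, 0.1161, 0.2226]
orientation: [-1.392, -2.816, 0.001]
contact_force: [3.1, -0.4, -0.2]
grip_width: 0.0449
```

Request:
send_rows([
  [0.3,0,0,-0.008,0,0,0],
  [0.3,0,0,-0.008,0,0,0],
  [0.3,0,0,-0.008,0,0,0],
])

```text
clock: 11.2
tcp_pos: [0.5226, 0.1164, 0.224]
orientation: [-1.392, -2.816, 0.001]
contact_force: [1.9, -2.3, -1.2]
grip_width: 0.0447
```

Request:
send_rows([
  [0.3,0,0,-0.008,0,0,0],
  [0.3,0,0,-0.008,0,0,0],
  [0.3,0,0,-0.008,0,0,0],
])

```text
clock: 11.45
tcp_pos: [0.5228, 0.1166, 0.2255]
orientation: [-1.392, -2.816, 0.0]
contact_force: [2.6, -1.7, -0.8]
grip_width: 0.045
```

Only the cap's weight is felt now, so it is free. Lifting.

Request:
send_rows([
  [0.3,0,0,-0.015,0,0,0],
  [0.3,0,0,-0.03,0,0,0],
  [0.3,0,0,-0.05,0,0,0],
  [0.3,0,0,-0.05,0,0,0],
])

```text
clock: 11.78
tcp_pos: [0.5229, 0.1172, 0.2337]
orientation: [1.391, 2.817, 0.001]
contact_force: [-0.1, 0.5, -1.0]
grip_width: 0.0447
```

Request:
send_rows([
  [0.3,0,0,-0.05,0,0,0],
  [0.3,0,0,-0.12,0,0,0],
  [0.3,0,0,-0.2,0,0,0],
  [0.3,0,0,-0.3,0,0,0],
  [0.3,0,0,-0.4,0,0,0],
  [0.3,0,0,-0.5,0,0,0],
  [0.3,0,0,-0.55,0,0,0],
  [0.3,0,0,-0.55,0,0,0],
  [0.3,0,0,-0.55,0,0,0],
])

```text
clock: 12.53
tcp_pos: [0.5231, 0.1165, 0.3159]
orientation: [1.392, 2.815, 0.0]
contact_force: [0.2, 0.2, -1.6]
grip_width: 0.0445
```

```bash
python3 - <<'E'
from h import *
st()
snap("scene","pics/scene2.png"); im=cv2.imread("pics/scene2.png"); cv2.imwrite("pics/s2c.png",cv2.resize(im[90:350,210:490],(800,743))[:600])
E
```

```text
clock 12.5333
tcp_pos [0.5231 0.1165 0.3159]
orientation [1.3918e+00 2.8154e+00 5.0000e-04]
contact_force [ 0.1907  0.244  -1.5694]
moment [-0.0282  0.0095 -0.0281]
grip_width 0.0445
joints [ 0.4642  0.3212 -0.9806  1.7488  0.2835  1.2222  0.0617]
```

View pics/s2c.png

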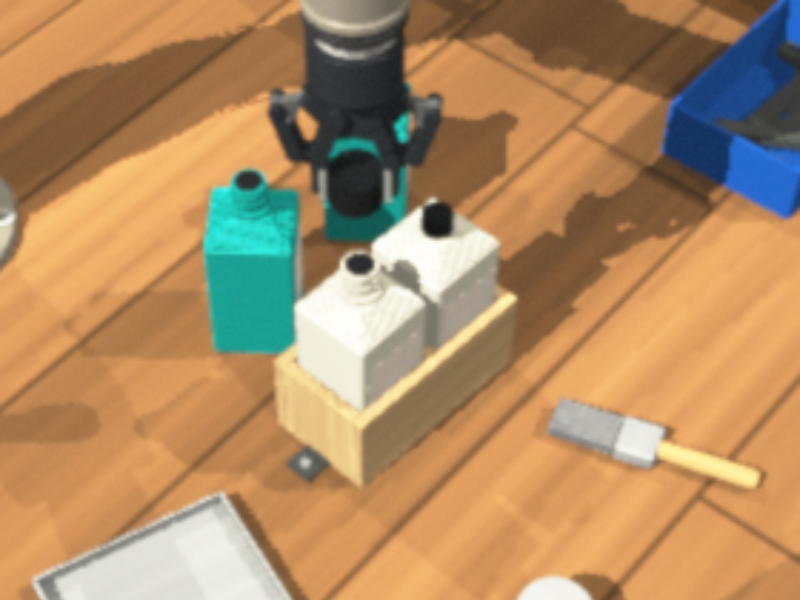

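The crop shows the cap (355,183) held above the bottle. The bottle's open neck is at (360,263) and it is still seated in the rack, with the neighbour untouched. Moving to the tray.

Request:
send_rows([
  [0.3,-0.1,-0.07,0,0,0,0],
  [0.3,-0.25,-0.18,0,0,0,0],
  [0.3,-0.4,-0.28,0,0,0,0],
  [0.3,-0.55,-0.39,0,0,0,0],
  [0.3,-0.68,-0.48,0,0,0,0],
  [0.3,-0.74,-0.52,0,0,0,0],
  [0.3,-0.74,-0.52,0,0,0,0],
])

```text
clock: 13.17
tcp_pos: [0.5282, -0.0222, 0.3143]
orientation: [-1.398, -2.812, 0.002]
contact_force: [-0.1, 0.1, -1.0]
grip_width: 0.0447
```

Request:
send_rows([
  [0.3,-0.1,-0.07,0,0,0,0],
  [0.3,-0.25,-0.18,0,0,0,0],
  [0.3,-0.4,-0.28,0,0,0,0],
  [0.3,-0.55,-0.39,0,0,0,0],
  [0.3,-0.68,-0.48,0,0,0,0],
  [0.3,-0.74,-0.52,0,0,0,0],
  [0.3,-0.74,-0.52,0,0,0,0],
  [0.3,-0.74,-0.52,0,0,0,0],
])

```text
clock: 13.83
tcp_pos: [0.5341, -0.1525, 0.3152]
orientation: [-1.389, -2.817, -0.002]
contact_force: [-0.0, 0.3, -1.4]
grip_width: 0.0447
```

Request:
send_rows([
  [0.3,0,0,0.1,0,0,0],
  [0.3,0,0,0.25,0,0,0],
  [0.3,0,0,0.4,0,0,0],
  [0.3,0,0,0.6,0,0,0],
  [0.3,0,0,0.8,0,0,0],
  [0.3,0,0,0.9,0,0,0],
  [0.3,0,0,0.95,0,0,0],
  [0.3,0,0,0.95,0,0,0],
])

```text
clock: 14.5
tcp_pos: [0.5333, -0.152, 0.1718]
orientation: [-1.386, -2.816, -0.001]
contact_force: [-0.4, 0.1, -0.3]
grip_width: 0.0444
```

Request:
send_rows([
  [0.3,0,0,0.1,0,0,0],
  [0.3,0,0,0.25,0,0,0],
  [0.3,0,0,0.4,0,0,0],
  [0.3,0,0,0.55,0,0,0],
  [0.3,0,0,0.65,0,0,0],
  [0.3,0,0,0.7,0,0,0],
  [0.3,0,0,0.7,0,0,0],
  [0.3,0,0,0.7,0,0,0],
])

```text
clock: 15.17
tcp_pos: [0.5348, -0.1542, 0.0689]
orientation: [1.391, 2.816, 0.001]
contact_force: [0.4, 0.3, -0.7]
grip_width: 0.0446
```

```bash
python3 - <<'E'
from h import *
st()
snap("scene","pics/scene3.png"); im=cv2.imread("pics/scene3.png"); cv2.imwrite("pics/s3c.png",cv2.resize(im[200:350,190:390],(800,600)))
E
```

```text
clock 15.1667
tcp_pos [ 0.5348 -0.1542  0.0689]
orientation [1.3908e+00 2.8157e+00 9.0000e-04]
contact_force [ 0.4381  0.318  -0.7409]
moment [-0.0466  0.0093 -0.0017]
grip_width 0.0446
joints [ 0.7173  0.6194 -0.7158  1.9381  0.5644  0.7925  0.3366]
```

View pics/s3c.png

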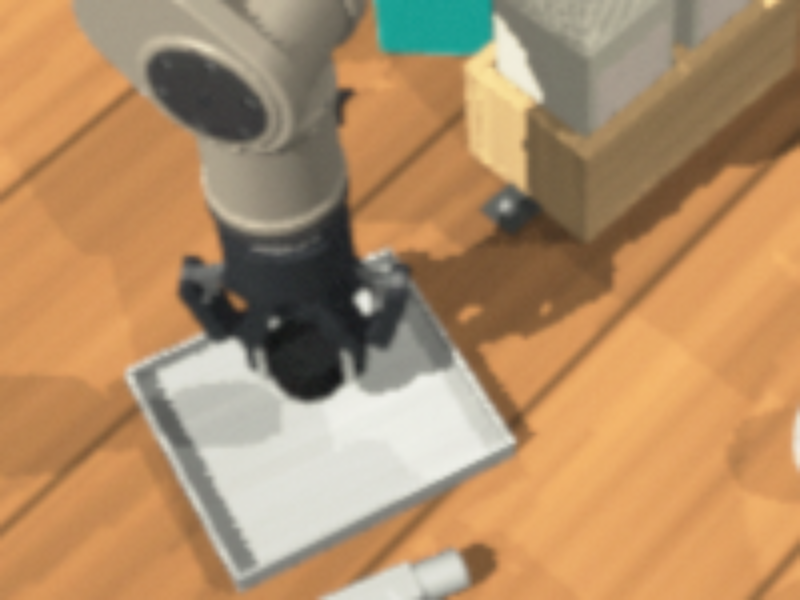

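The cap (310,365 in the crop) is over the tray's floor. Lowering it slowly.

Request:
send_rows([
  [0.3,0,0,0.08,0,0,0],
  [0.3,0,0,0.16,0,0,0],
  [0.3,0,0,0.24,0,0,0],
  [0.3,0,0,0.28,0,0,0],
  [0.3,0,0,0.28,0,0,0],
  [0.3,0,0,0.28,0,0,0],
])

```text
clock: 15.72
tcp_pos: [0.5335, -0.1543, 0.0252]
orientation: [-1.391, -2.815, 0.0]
contact_force: [0.4, -0.3, -1.4]
grip_width: 0.0447
```

Request:
send_rows([
  [0.3,0,0,0.013,0,0,0],
  [0.3,0,0,0.026,0,0,0],
  [0.3,0,0,0.04,0,0,0],
  [0.3,0,0,0.04,0,0,0],
  [0.3,0,0,0.04,0,0,0],
])

```text
clock: 16.13
tcp_pos: [0.5339, -0.1547, 0.02]
orientation: [1.392, 2.816, -0.0]
contact_force: [0.8, -0.7, -0.5]
grip_width: 0.0447
```

Request:
send_rows([
  [0.3,0,0,0.008,0,0,0],
  [0.3,0,0,0.013,0,0,0],
  [0.3,0,0,0.013,0,0,0],
  [0.3,0,0,0.013,0,0,0],
])

```text
clock: 16.47
tcp_pos: [0.5341, -0.1546, 0.0192]
orientation: [1.391, 2.816, -0.001]
contact_force: [-4.9, 0.2, 12.1]
grip_width: 0.0446
```

Contact at 12 N. Easing off and opening.

Request:
send_rows([
  [0.3,0,0,-0.006,0,0,0],
  [0.3,0,0,-0.006,0,0,0],
  [0.6,0,0,-0.006,0,0,0],
  [0.7,0,0,-0.006,0,0,0],
  [0.8,0,0,-0.006,0,0,0],
  [0.9,0,0,-0.006,0,0,0],
  [0.9,0,0,-0.006,0,0,0],
  [0.9,0,0,-0.006,0,0,0],
  [0.9,0,0,-0.006,0,0,0],
], squeeze=40)

```text
clock: 17.22
tcp_pos: [0.5339, -0.1546, 0.0188]
orientation: [-1.392, -2.816, -0.0]
contact_force: [-0.1, -0.2, -0.2]
grip_width: 0.0767
```

Request:
send_rows([
  [0.9,0,0,-0.05,0,0,0],
  [0.9,0,0,-0.12,0,0,0],
  [0.9,0,0,-0.2,0,0,0],
  [0.9,0,0,-0.35,0,0,0],
  [0.9,0,0,-0.55,0,0,0],
  [0.9,0,0,-0.75,0,0,0],
  [0.9,0,0,-1,0,0,0],
  [0.9,0,0,-1,0,0,0],
  [0.9,0,0,-1,0,0,0],
])

```text
clock: 17.97
tcp_pos: [0.5356, -0.1548, 0.1724]
orientation: [1.389, 2.811, 0.001]
contact_force: [0.3, 0.2, 0.4]
grip_width: 0.0769
```

```bash
python3 - <<'E'
from h import *
st()
snap("scene","pics/scene4.png"); im=cv2.imread("pics/scene4.png"); cv2.imwrite("pics/s4c.png",cv2.resize(im[110:350,190:510],(800,600)))
E
```

```text
clock 17.9667
tcp_pos [ 0.5356 -0.1548  0.1724]
orientation [1.3895e+00 2.8109e+00 8.0000e-04]
contact_force [0.2607 0.1519 0.3678]
moment [-0.0261  0.0305  0.0195]
grip_width 0.0769
joints [ 0.801   0.4842 -0.8141  1.8701  0.4272  0.9637  0.4485]
```

View pics/s4c.png

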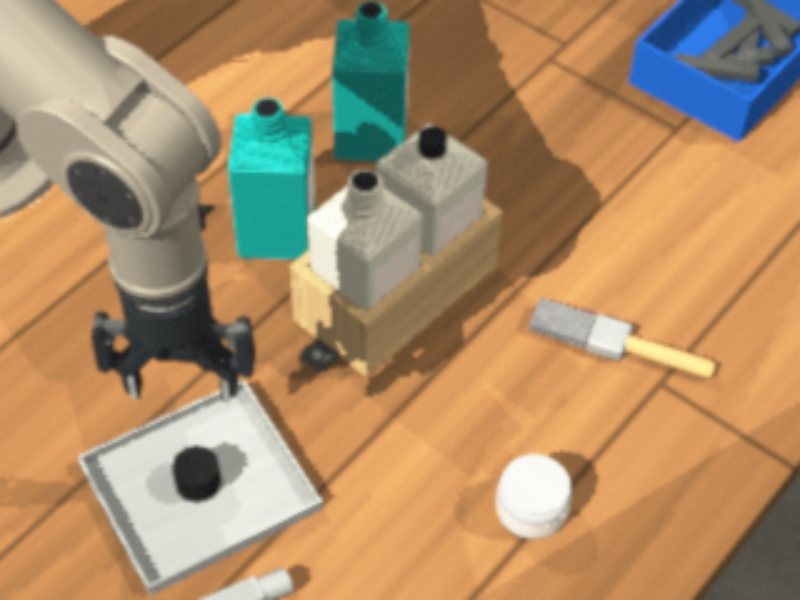

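The cap stands top up on the tray floor at crop (197,473), released. The bottle is seated upright with its neck at (364,183). The neighbour, tin, brush and hammer are where they were, and the arm is clear.

```bash
python3 -c "
from h import *
print(r.hand_in())"
```

```text
the job is handed in; nothing more can be done
None
```

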